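Clear the trimming board and set its locating pin

TASK

Pull the chip drawer of the trimming station fully open by its red handle and, with the scraper block and not with the fingers, wipe all the wood chips off the board into the drawer. Once the board is clear, set the yellow-headed locating pin fully home in the socket at the back of the board. Leave the chips shut away in the closed drawer and the scraper standing on its blue mat, and do not disturb the two paint pots.

Things in the scene. Friction and masses are not known exactly. Their poses are not given: they have to be found in the camera images.
- station: Fixed wooden trimming station, 226 mm wide (y); origin on the table. Its flat board, 70 mm above the table, starts at the front edge and reaches 173 mm back to a 20 mm high back stop, between two side fences 20 mm high whose inner faces are at y = -97 and +97 mm and which run on 20 mm beyond the front edge. Chip drawer under the front. x points from front to back, y left, z up.
- board_edge (a point): Middle of the front edge of the station's board, on its top face (70 mm above the table); axes as station. Before and below this edge comes the chip drawer when pulled out, open at the top; the drawer's rim is 18 mm below the board's top.
- socket (a point): Mouth of the round socket in the board for the locating pin, 12 mm in diameter, 36 mm deep, chamfered by 1.5 mm; on the board's top face, in the middle of its width, 148 mm behind the front edge. Axes as station.
- drawer (a joint): Travel of the chip drawer in m: 0 shut, 0.085 fully open. It slides straight out to the front (-x of station), needs about 2 N, and stays where it is left.
- drawer_in (a point): Middle of the drawer's inner floor; moves with the drawer, axes as station. The inside is 99 mm (x) by 204 mm (y) and 40 mm deep. Shut, it lies under the board; fully open, the front 75 mm of it lies bare before the board's front edge.
- drawer_handle (a point): Grip point of the drawer's red pull, 36 mm above the table; moves with the drawer. A fin 14 mm thick (y), 26 mm high, 18.5 mm out from the drawer's front face at this point; an upright post 22 mm in diameter ends it, its centre 16 mm and its outermost side 27 mm farther out (-x). Pinch it from above, fingers either side in y. Axes as station.
- scraper_center (a point): Centre of the loose scraper block (about 250 g, most of it in the foot, 62 mm high: 31 mm above its sole). Foot: wood with a black sole, 46 mm (x) by 120 mm (y, its long side), 18 mm high. On it stands a grip rib 20 mm thick (x), 80 mm long (y), from 18 to 62 mm above the sole. z points up.
- mat_center (a point): Middle of the top of the thin blue mat (80 mm in x by 150 mm in y, 2 mm thick, fixed) on the table, where the scraper belongs.
- pin_center (a point): Centre of the loose locating pin (60 g, 74 mm long: 37 mm above its tip), z along it, upward. From the tip: steel shaft 10 mm in diameter, 30 mm long, tapered tip; yellow grip 18 mm in diameter from 30 to 74 mm. At first upright in its fixed stand, the grip's shoulder on the stand's top; home in the socket, this point is 7 mm above the mouth.
- pin_stand: Fixed aluminium block, 60 x 60 mm, 44 mm high, on a foot 60 x 84 mm, in which the pin stands at first; its hole (like the socket) is in the middle. Origin under its centre.
- chip1: Loose wood chip, 26 x 16 mm, pale wood; 12 mm thick; origin at its centre. May be absent.
- chip2: Loose wood chip, 28 x 18 mm, mid-brown wood; 12 mm thick; origin at its centre. May be absent.
- chip3: Loose wood chip, 22 x 22 mm, pale wood; 12 mm thick; origin at its centre. May be absent.
- chip4: Loose wood chip, 28 x 14 mm, plywood; 12 mm thick; origin at its centre. May be absent.
- chip5: Loose wood chip, 24 x 20 mm, dark wood; 12 mm thick; origin at its centre. May be absent.
- chip6: Loose wood chip, 26 x 18 mm, plywood; 12 mm thick; origin at its centre. May be absent.
- chip7: Loose wood chip, 24 x 16 mm, mid-brown wood; 12 mm thick; origin at its centre. May be absent.
- pot_blue: Blue paint pot, 39 mm wide, 40 mm high, origin under its foot; a bystander.
- pot_white: White paint pot, 39 mm wide, 40 mm high, origin under its foot; a bystander.

How it is judged:
By the outcome, as a careful person would: the job done as asked, in the order asked, and still so for the second after the job is handed in, with the robot touching nothing.
Of chip1, chip2, chip3, chip4, chip5, chip6, chip7 only 4 to 7 are there at a start; the rules pass over those that are not, and their reading is None.
At some moment in a run one of scraper may be knocked a few centimetres aside while the robot is not near it.
Once in a run the grip may slacken for a moment while it holds something.
It also fails if it takes over 200 s, if anything falls off the work surface, if the arm or the gripper's body presses on something with over 40 N, if the wrist force passes 120 N, or if a joint passes its speed limit or range.

ROBOT

A 7-joint arm with a two-finger parallel gripper is mounted at the origin on a cart in front of the work surface, level with it; the furniture and walls round the work are solid. World frame = base frame: x ahead of the robot, y to its left, z up, the work surface at z = 0. Lengths are in mm, angles in rad, forces in N, time in s.
With the tool pointing down it reaches from about 425 to 875 mm from the base axis. Payload 8.4 kg.
Tool frame: the origin (TCP) lies midway between the tips of the shut fingers; the grasp point (between the pads) lies 19 mm behind it; z points along the fingers, y is the line along which they close (so a half turn about z gives the same grasp; the last joint's range is limited). The gripper opens to 87 mm and grips with 3 to 60 N. Pads are 19 mm wide; open, the fingers measure 117 mm over their backs; the gripper's body (75 mm by 190 mm) begins 51 mm behind the grasp point.
Start: joints at [1.059, 0.333, 0.04, 1.465, -0.013, 1.343, -0.059], TCP at [260.739, -595.381, 222.546] pointing down, gripper open.
Joint ranges: [-2.58, 2.58], [-0.38, 2.09], [-1.3, 1.39], [0.25, 2.4], [-1.5, 4.64], [0.08, 2.09], [-2.65, 2.65]. Speed limits (rad/s): [2.22, 2.22, 2.79, 2.79, 3.14, 3.14, 3.14].

INTERFACE

Orientations are given as a unit quaternion [x, y, z, w].
In Python, from station import sensors, cams, ctrl gives the robot as it stands.
- The arm moves only by the tool apply_moves, never from a script. Its arguments are lists of equal length, an entry for each row: "travel": the shift along the tool's x, y, z in mm, a list of three; "spin": the turn about the tool's z in degrees; "gripper": the closure, from 0 (fully open) to 1 (shut). A call has 1 to 12 rows; each row is the pose to reach, as a shift and turn from the pose commanded when the call began, along the tool's axes at that moment; what a row does not reach only later rows make up. A row lasts 1/8 s, in which the tool goes at most 62.5 mm and 10.7 degrees, less where a joint would pass 70% of its speed; a pose out of reach is approached as far as the arm can. A call with a gripper value outside its range is refused whole. The fingers move at their own pace and stop on an object; "newtons" is the grip in N (left out, the last holds). Time passes only in rows, so rows that repeat a pose let the fingers close. It gives the time, the measured TCP pose, the force, the opening and the grip force at its end, in the units of the state.
- sensors.read_state(): the state, without advancing time (a new reading comes with each control period).
- cams.read_camera(name): name is "scene" or "top" or "wrist"; returns a dict with "frame" (384x512x3 uint8, red, green, blue), "z_map" (384x512 float32, mm along the optical axis (not along the pixel's ray), 0 where there is no reading), "fov_y" (degrees; the focal length in pixels is half the picture's height over the tangent of half this angle, whatever the lens; pixels are square), "cx", "cy" (the principal point, pixels), "k1" (the pictures are not rectified: a ray, as slopes to the right and down, at radius r is drawn at 1 + k1 r^2 times it, then the intrinsics apply), "position" and "attitude" of the camera in the world. Camera axes: x right, y down, z forward; pixel columns grow to the right and rows downward; lengths in mm; the calibration is good to about 2 mm. A picture is of the moment at which its call begins.
- ctrl.sign_off(): hands the job in; it is judged then, once.
The state is a dict: "clock": time; "q": joint angles; "qd": joint speeds; "joint_torque": joint torques, N m; "tool_pos": TCP position; "tcp_rot": TCP orientation; "wrist_force": force on the tool from outside, world axes, zero at the start; "ft_torque": the same for the moment, N m; "width": finger opening in mm; "finger_force": force on a finger pad.
Only numpy, scipy, OpenCV 4.12 (cv2) and the standard library are available. Lean on these libraries where they do the work, as an engineer would, in place of code of your own. Each camera call takes 0.05 s, during which the arm holds its last target. There are 200 camera calls.

## Working session

There is one attempt and no reset: what is moved stays moved. The work goes in short steps, Python scripts to look and compute and a tool call to move; the robot and the scene stay as the last step left them, time stands still between calls to the robot, and variables do not carry over. Pictures are saved under pics/ and viewed, at most 14 in all, crops included, and the job is handed in when it is done.

Besides the shell and the picture viewer there is one more tool, called after "Emit:" in YAML: its name, and indented under it one key for each argument. apply_moves: Moves the arm, as the interface text tells. Its arguments: {"type":"object","properties":{"travel":{"type":"array"},"spin":{"type":"array"},"gripper":{"type":"array"},"newtons":{"type":"number"}},"required":["travel","spin","gripper"]}

```bash
ls; mkdir -p pics; cat > h.py <<'E'
import numpy as np, cv2
from scipy.spatial.transform import Rotation as R
from station import sensors, cams, ctrl
def snap(n,f=None):
    c=cams.read_camera(n)
    if f: cv2.imwrite('pics/'+f,c['frame'][:,:,::-1])
    return c
def cloud(c):
    h,w=c['z_map'].shape; f=h/2/np.tan(np.radians(c['fov_y'])/2)
    K=np.array([[f,0,c['cx']],[0,f,c['cy']],[0,0,1.]])
    u,v=np.meshgrid(np.arange(w),np.arange(h))
    p=cv2.undistortPoints(np.stack([u,v],-1).reshape(-1,1,2).astype(float),K,np.array([c['k1'],0,0,0.])).reshape(h,w,2)
    z=c['z_map'][...,None].astype(float)
    P=np.concatenate([p*z,z],-1)
    A=R.from_quat(c['attitude']) if np.size(c['attitude'])==4 else R.from_matrix(np.array(c['attitude']))
    W=A.apply(P.reshape(-1,3)).reshape(h,w,3)+np.array(c['position'])
    W[c['z_map']==0]=np.nan
    return W
def st():
    s=sensors.read_state(); print(s['clock'],np.round(s['tool_pos'],1),np.round(s['tcp_rot'],4),'F',np.round(s['wrist_force'],1),'w',s['width'],s['finger_force'])
    return s
E
python3 - <<'E'
from h import *
s=st(); print(s['q'])
for n in ('top','scene'):
    c=snap(n,n+'0.png'); print(n,c['position'],c['attitude'],c['fov_y'],c['cx'],c['cy'],c['k1'])
    W=cloud(c); np.save(n+'0.npy',W); print(np.nanpercentile(W[...,2],[1,20,50,90,99]))
E
```

```text
pics
0.0 [ 260.5 -595.   221.7] [ 9.788e-01  2.049e-01 -2.000e-04 -8.000e-04] F [ 0.  -0.3  0.3] w 87.04841098575892 0.0
[ 1.05879555  0.33390761  0.03986711  1.46628616 -0.01336954  1.34328968
 -0.05849768]
top [ 340.89665531 -101.05119003 1752.49027474] [-0.70076907  0.71068242 -0.04597159  0.04171117] 44.828113197761894 264.1238818501286 186.67303485632073 -0.1539100617824781
[-753.83008272 -734.35695671   -1.53271709  119.20409015  740.57237629]
scene [-375.28891896  743.19064344 1030.43579454] [-0.3596922   0.82367575 -0.39885871  0.18191074] 42.08756172339433 253.38415675827335 183.38312373056297 0.05320064286234503
[-7.49584208e+02 -7.35526483e+02  6.58625067e-01  2.45184088e+02
  6.96477385e+02]
```

View pics/top0.png

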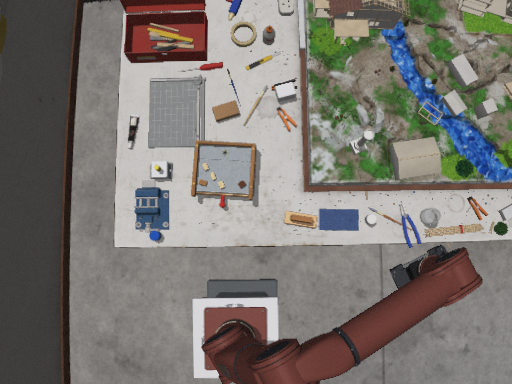

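View pics/scene0.png

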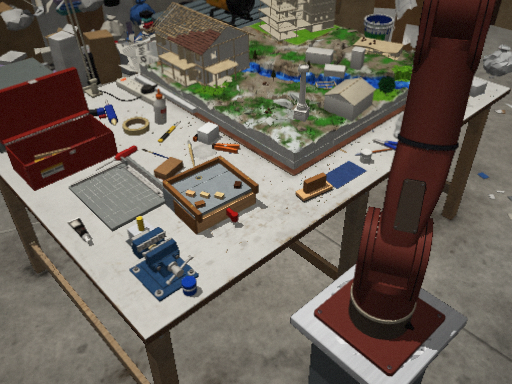

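Top view: station around (224,170) with its red handle at (222,202), scraper (301,219), mat (339,220), pin stand (160,170), blue pot (155,237), white pot (371,219). Next, a closer look and measurement.

```bash
python3 - <<'E'
from h import *
W=np.load('top0.npy'); im=cv2.imread('pics/top0.png')
cv2.imwrite('pics/c1.png',cv2.resize(im[130:250,130:390],None,fx=3,fy=3,interpolation=cv2.INTER_CUBIC))
hsv=cv2.cvtColor(im,cv2.COLOR_BGR2HSV)
def blob(name,m,box):
    k=np.zeros(m.shape,bool); x0,y0,x1,y1=box; k[y0:y1,x0:x1]=m[y0:y1,x0:x1]
    P=W[k]; P=P[~np.isnan(P[:,0])]
    r=cv2.minAreaRect(P[:,:2].astype(np.float32)); print(name,len(P),'mean',P.mean(0).round(1),'rect',np.round(r[0],1),np.round(r[1],1),round(r[2],1),'z',np.percentile(P[:,2],[5,50,95]).round(1))
H,S,V=[hsv[...,i].astype(int) for i in range(3)]
Z=W[...,2]
blob('mat',(H>100)&(H<130)&(S>100),(318,205,362,235))
blob('scr',(Z>8)&(Z<90),(282,205,320,232))
blob('rib',(Z>45)&(Z<90),(282,205,320,232))
blob('yellow',(H>18)&(H<35)&(S>130),(145,155,175,182))
blob('stand',(Z>36)&(Z<52),(145,155,175,182))
blob('red',((H<8)|(H>172))&(S>140),(212,195,232,212))
blob('stn',(Z>60),(185,135,262,202))
blob('fence',(Z>82),(185,135,262,202))
blob('board',(Z>60)&(Z<77),(185,135,262,202))
blob('blue',(H>100)&(H<130)&(S>120),(145,230,170,245))
blob('white',(Z>25)&(Z<60),(360,205,382,232))
E
```

```text
mat 757 mean [ 430.4 -392.4    1.8] rect [ 430.6 -393. ] [143.4  72.8] 89.0 z [-5.4  1.5  9.2]
scr 405 mean [ 434.2 -245.1   31.1] rect [ 432.  -247.7] [136.1  87.4] 85.5 z [10.8 20.2 64.5]
rib 127 mean [ 434.2 -247.3   60. ] rect [ 434.6 -247.7] [79.3 20.2] 79.2 z [52.4 60.1 66.9]
yellow 19 mean [623.9 278.4  80.2] rect [625.6 280.3] [13.3 10.4] 45.1 z [54.  86.  94.1]
stand 203 mean [626.5 279.   44.3] rect [626.4 280.1] [57.7 60.4] 88.8 z [38.1 44.3 50.7]
red 43 mean [503.   42.7  47.4] rect [504.1  43.2] [41.2 15.5] 0.3 z [40.8 48.6 52.6]
stn 3184 mean [623.9  33.8  74.3] rect [616.3  33.1] [226.5 207.2] 86.0 z [63.9 71.4 91.8]
fence 714 mean [635.3  37.4  88.7] rect [616.4  34.6] [223.5 205.2] 86.2 z [82.9 88.6 95.3]
board 2295 mean [621.1  31.4  69.4] rect [614.6  30.3] [220.6 204.2] 86.0 z [63.3 69.6 75.5]
blue 76 mean [379.8 294.5  40. ] rect [380.1 294.4] [34.9 29.9] 88.2 z [34.4 40.1 46.3]
white 94 mean [ 428.9 -508.7   39.3] rect [ 428.6 -509.5] [36.5 37.2] 77.1 z [32.3 39.5 47.7]
```

View pics/c1.png

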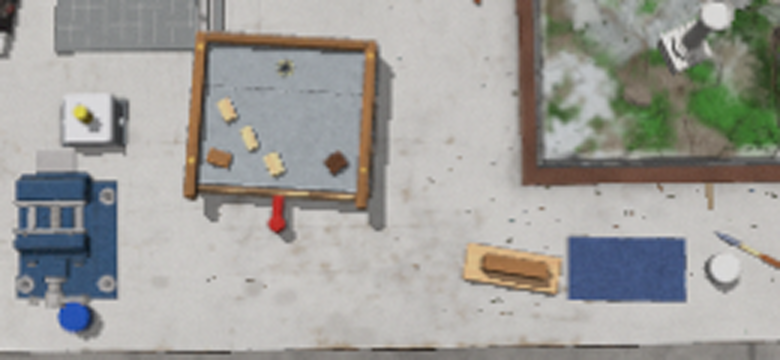

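The crop shows five chips on the board, at crop px (227,110), (250,138), (275,163), (219,158) and (335,162). The station is yawed about -4° and the back strip is free. I'll move above the station's front for a wrist view.

Emit:
apply_moves:
  travel:
    - [446,-498,-100]
    - [446,-498,-100]
    - [446,-498,-100]
    - [446,-498,-100]
    - [446,-498,-100]
    - [446,-498,-100]
    - [446,-498,-100]
    - [446,-498,-100]
    - [446,-498,-100]
    - [446,-498,-100]
    - [446,-498,-100]
    - [446,-498,-100]
  spin: [27,27,27,27,27,27,27,27,27,27,27,27]
  gripper: [0,0,0,0,0,0,0,0,0,0,0,0]
  newtons: 30

```text
clock: 1.6
tool_pos: [469.9, 43.9, 322.9]
tcp_rot: [1.0, -0.026, 0.0, -0.001]
wrist_force: [-0.4, 0.1, -0.2]
width: 87.2
finger_force: 0.0
```

```bash
cat >> h.py <<'E'
def go(x,y,z,yaw,s=None):
    "travel and spin from the measured pose to TCP x,y,z with tool x at yaw deg"
    s=s or sensors.read_state(); M=R.from_quat(s['tcp_rot']).as_matrix()
    t=M.T@(np.array([x,y,z])-s['tool_pos']); y0=np.degrees(np.arctan2(M[1,0],M[0,0]))
    print('go',(x,y,z,yaw),'-> travel',t.round(1),'spin',round(-((yaw-y0+180)%360-180),1),'yaw now',round(y0,2))
E
python3 - <<'E'
from h import *
s=st();go(470,40,320,-4)
c=snap('wrist','w1.png'); print(c['position'],c['attitude'],c['fov_y'])
W=cloud(c); np.save('w1.npy',W); print(np.nanpercentile(W[...,2],[1,20,50,90,99]))
E
```

```text
1.6 [469.9  43.9 322.9] [ 9.997e-01 -2.580e-02  3.000e-04 -6.000e-04] F [-0.4  0.1 -0.2] w 87.19921744615317 0.0
go (470, 40, 320, -4) -> travel [0.3 3.9 2.9] spin 1.0 yaw now -2.95
[544.28581723  40.29151031 485.82307212] [-0.68235843  0.71821786  0.09910843 -0.09342161] 65.6613481691312
[-7.40228113e+02  6.08377378e-01  5.09176069e+01  4.32824657e+02
  4.40824156e+02]
```

View pics/w1.png

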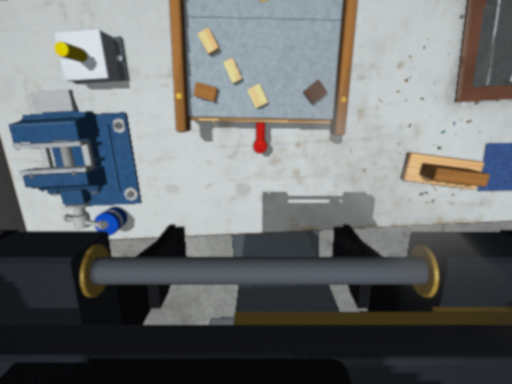

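The wrist view shows the fences, the front edge at row ~120, the handle at (261,137), five chips, and the socket at the top (264,0). Next I'll fit the station pose.

```bash
cat > fit.py <<'E'
from h import *
def station(W):
    Z=W[...,2]; m=(Z>85)&(Z<96)&(W[...,0]>480)&(W[...,0]<740)&(W[...,1]>-120)&(W[...,1]<180)
    m=cv2.erode(m.astype(np.uint8),np.ones((3,3)))>0
    res=[]
    for k in (W[...,1]>80,W[...,1]<-20):
        P=W[m&k][:,:2]; P=P[(P[:,0]<680)]
        (vx,vy,x0,y0)=cv2.fitLine(P.astype(np.float32),cv2.DIST_HUBER,0,.01,.01).ravel()
        if vx<0: vx,vy=-vx,-vy
        res.append((np.degrees(np.arctan2(vy,vx)),y0+vy/vx*(600-x0),len(P))); 
    return res
if __name__=='__main__':
    W=np.load('w1.npy'); print(station(W))
    for col in (225,264,300):
        print(col,[(r,W[r,col].round(1).tolist()) for r in range(112,128,2)])
    im=cv2.imread('pics/w1.png'); hsv=cv2.cvtColor(im,cv2.COLOR_BGR2HSV).astype(int)
    m=((hsv[...,0]<8)|(hsv[...,0]>172))&(hsv[...,1]>150); m[:118]=0;m[160:]=0;m[:,:240]=0;m[:,285:]=0
    P=W[m]; print('red',P.mean(0),P.min(0),P.max(0), P[P[:,2]>44].min(0),P[P[:,2]>44].max(0))
    for n,(u,v) in dict(chipA=(208,40),B=(232,70),C=(257,96),D=(205,92),E=(315,92),pin=(65,47),stand=(98,50)).items():print(n,W[v,u].round(1))
E
python3 fit.py
```

```text
[(np.float32(-4.098739), np.float32(138.75276), 1245), (np.float32(-3.9888709), np.float32(-67.573425), 1232)]
225 [(112, [546.4, 86.0, 70.9]), (114, [543.8, 86.4, 69.6]), (116, [541.2, 86.6, 69.5]), (118, [538.3, 88.8, 51.6]), (120, [535.6, 89.1, 51.0]), (122, [531.5, 95.0, 0.9]), (124, [528.3, 95.6, -1.9]), (126, [525.3, 95.5, 0.7])]
264 [(112, [543.7, 33.7, 69.3]), (114, [541.1, 33.8, 69.8]), (116, [538.5, 34.0, 70.0]), (118, [535.5, 33.9, 54.5]), (120, [532.8, 33.9, 52.0]), (122, [528.3, 33.3, -0.2]), (124, [527.0, 34.1, 44.5]), (126, [524.1, 34.2, 44.0])]
300 [(112, [541.2, -14.6, 70.6]), (114, [538.6, -14.5, 71.2]), (116, [536.0, -14.5, 70.5]), (118, [533.4, -14.4, 71.1]), (120, [530.2, -16.8, 52.9]), (122, [527.5, -16.6, 53.8]), (124, [nan, nan, nan]), (126, [519.2, -23.6, 0.1])]
red [nan nan nan] [nan nan nan] [nan nan nan] [488.4349165   32.6450803   44.13874138] [530.20070901  50.23165086  49.65754913]
chipA [631.9  98.4  84.4]
B [596.5  71.7  83.6]
C [564.   42.   82.1]
D [572.2 108.3  82.8]
E [565.  -32.5  82.8]
pin [632.  271.9  89.3]
stand [636.  254.2  44.5]
```

Emit:
apply_moves:
  travel:
    - [47,0,150]
    - [47,0,200]
    - [47,0,240]
    - [47,0,280]
    - [47,0,300]
    - [47,0,300]
    - [47,0,300]
    - [47,0,300]
    - [47,0,300]
    - [47,0,300]
    - [47,0,300]
  spin: [1,1,1,1,1,1,1,1,1,1,1]
  gripper: [0,0,0,0,0,0,0,1,1,1,1]
  newtons: 30

```text
clock: 3.02
tool_pos: [516.5, 37.0, 22.9]
tcp_rot: [0.999, -0.038, 0.0, 0.0]
wrist_force: [-0.1, -0.6, -0.5]
width: 54.9
finger_force: 0.0
```

Emit:
apply_moves:
  travel:
    - [0,-4,0]
    - [0,-4,0]
    - [0,-4,0]
    - [0,-4,0]
    - [0,-4,0]
    - [0,-4,0]
  spin: [0,0,0,0,0,0]
  gripper: [0.2,0.3,1,1,1,1]
  newtons: 30

```text
clock: 3.78
tool_pos: [516.7, 40.9, 22.6]
tcp_rot: [0.999, -0.038, -0.0, -0.0]
wrist_force: [0.1, 0.8, -0.3]
width: 29.0
finger_force: 0.0
```

Emit:
apply_moves:
  travel:
    - [0,0,0]
    - [0,0,0]
    - [0,0,0]
    - [-10,0,0]
    - [-30,0,0]
    - [-50,0,0]
    - [-65,0,0]
    - [-76,0,0]
    - [-83,0,0]
    - [-86,0,0]
    - [-86,0,0]
  spin: [0,0,0,0,0,0,0,0,0,0,0]
  gripper: [1,1,1,1,1,1,1,1,1,1,1]
  newtons: 30

```text
clock: 5.15
tool_pos: [436.3, 46.8, 23.4]
tcp_rot: [0.999, -0.038, 0.005, -0.001]
wrist_force: [26.8, -4.9, -27.4]
width: 13.6
finger_force: 30.0
```

Emit:
apply_moves:
  travel:
    - [3,0,0]
    - [3,0,0]
    - [3,0,0]
    - [3,0,0]
  spin: [0,0,0,0]
  gripper: [1,1,1,1]

```text
clock: 5.65
tool_pos: [436.3, 46.8, 23.3]
tcp_rot: [0.999, -0.038, 0.002, -0.0]
wrist_force: [9.3, -2.6, -6.2]
width: 13.6
finger_force: 30.0
```

```bash
python3 - <<'E'
from h import *
st()
c=snap('wrist','w2.png');W=cloud(c)
for col in (200,235,300): print(col,[(r,W[r,col].round(0).tolist()) for r in range(20,300,12)])
E
```

```text
5.65 [436.3  46.8  23.3] [ 9.993e-01 -3.820e-02  2.300e-03 -2.000e-04] F [ 9.3 -2.6 -6.2] w 13.635691973974176 29.994591269642115
200 [(20, [543.0, 60.0, 70.0]), (32, [539.0, 60.0, 70.0]), (44, [548.0, 71.0, 9.0]), (56, [542.0, 71.0, 10.0]), (68, [536.0, 72.0, 11.0]), (80, [530.0, 73.0, 10.0]), (92, [524.0, 73.0, 11.0]), (104, [517.0, 74.0, 11.0]), (116, [511.0, 75.0, 11.0]), (128, [504.0, 76.0, 11.0]), (140, [497.0, 77.0, 10.0]), (152, [491.0, 78.0, 11.0]), (164, [484.0, 78.0, 12.0]), (176, [476.0, 80.0, 10.0]), (188, [469.0, 81.0, 10.0]), (200, [464.0, 79.0, 22.0]), (212, [464.0, 75.0, 43.0]), (224, [461.0, 73.0, 53.0]), (236, [476.0, 62.0, 104.0]), (248, [475.0, 61.0, 111.0]), (260, [475.0, 59.0, 118.0]), (272, [472.0, 60.0, 118.0]), (284, [468.0, 60.0, 117.0]), (296, [464.0, 61.0, 117.0])]
235 [(20, [542.0, 47.0, 70.0]), (32, [538.0, 48.0, 72.0]), (44, [547.0, 52.0, 10.0]), (56, [541.0, 52.0, 11.0]), (68, [535.0, 53.0, 11.0]), (80, [529.0, 53.0, 11.0]), (92, [522.0, 54.0, 10.0]), (104, [516.0, 55.0, 11.0]), (116, [509.0, 55.0, 12.0]), (128, [503.0, 56.0, 10.0]), (140, [496.0, 57.
[... 353 characters left out ...]
6, [434.0, 58.0, 73.0])]
300 [(20, [540.0, 25.0, 72.0]), (32, [536.0, 25.0, 71.0]), (44, [544.0, 17.0, 10.0]), (56, [538.0, 17.0, 12.0]), (68, [532.0, 17.0, 10.0]), (80, [526.0, 17.0, 10.0]), (92, [520.0, 18.0, 10.0]), (104, [513.0, 18.0, 11.0]), (116, [507.0, 18.0, 11.0]), (128, [500.0, 18.0, 11.0]), (140, [493.0, 19.0, 12.0]), (152, [486.0, 19.0, 11.0]), (164, [479.0, 19.0, 11.0]), (176, [472.0, 20.0, 11.0]), (188, [465.0, 20.0, 12.0]), (200, [460.0, 22.0, 23.0]), (212, [460.0, 24.0, 44.0]), (224, [457.0, 26.0, 53.0]), (236, [473.0, 32.0, 102.0]), (248, [473.0, 33.0, 110.0]), (260, [470.0, 33.0, 112.0]), (272, [468.0, 34.0, 114.0]), (284, [465.0, 34.0, 116.0]), (296, [460.0, 34.0, 114.0])]
```

View pics/w2.png

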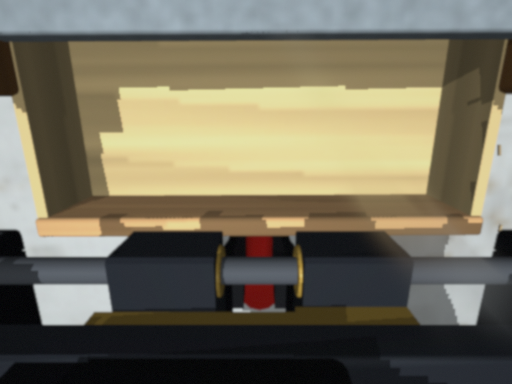

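The drawer is fully open: 75 mm is bare between the board's edge (x≈537) and the inner front wall (463). I'll release and rise.

Emit:
apply_moves:
  travel:
    - [3,0,0]
    - [3,0,0]
    - [3,0,0]
    - [3,0,-60]
    - [3,0,-120]
    - [3,0,-180]
    - [3,0,-240]
    - [30,0,-300]
    - [30,0,-300]
  spin: [0,0,0,0,0,0,0,0,0]
  gripper: [0,0,0,0,0,0,0,0,0]

```text
clock: 6.82
tool_pos: [466.3, 45.2, 326.4]
tcp_rot: [0.999, -0.038, 0.003, -0.0]
wrist_force: [-0.8, -0.5, -0.2]
width: 86.0
finger_force: 0.0
```

```bash
python3 - <<'E'
from h import *
s=st();print(np.round(s['q'],2)); go(434,-220,300,86)
E
```

```text
6.825 [466.3  45.2 326.4] [ 9.993e-01 -3.810e-02  3.100e-03 -3.000e-04] F [-0.8 -0.5 -0.2] w 85.97740016351477 0.0
[ 0.43 -0.06 -0.59  1.69 -0.03  1.49 -1.8 ]
go (434, -220, 300, 86) -> travel [-12.2 266.9  26.1] spin -90.4 yaw now -4.36
```

Emit:
apply_moves:
  travel:
    - [-8,312,0]
    - [-8,312,0]
    - [-8,312,0]
    - [-8,312,0]
    - [-8,312,0]
    - [-8,312,0]
    - [-8,312,0]
    - [-8,312,26]
    - [-8,312,26]
    - [-8,312,26]
    - [-8,312,26]
    - [-8,312,26]
  spin: [-90,-90,-90,-90,-90,-90,-90,-90,-90,-90,-90,-90]
  gripper: [0,0,0,0,0,0,0,0,0,0,0,0]

```text
clock: 8.32
tool_pos: [432.3, -265.5, 296.6]
tcp_rot: [0.734, 0.679, 0.0, 0.0]
wrist_force: [0.5, 0.4, -0.0]
width: 87.0
finger_force: 0.0
```

```bash
cat > scr.py <<'E'
from h import *
def scraper(W,cx=434,cy=-247,r=110):
    Z=W[...,2]; near=np.hypot(W[...,0]-cx,W[...,1]-cy)<r
    for n,a,b in (('rib',54,72),('foot',12,30)):
        m=cv2.erode((near&(Z>a)&(Z<b)).astype(np.uint8),np.ones((3,3)))>0
        P=W[m]; 
        if len(P)<20: print(n,'none'); continue
        q=cv2.minAreaRect(P[:,:2].astype(np.float32))
        print(n,len(P),np.round(q[0],1),np.round(q[1],1),round(q[2],1),'z',np.median(P[:,2]).round(1))
E
python3 - <<'E'
from scr import *
s=st()
c=snap('wrist','w3.png');scraper(cloud(c))
E
```

```text
8.325 [ 432.3 -265.5  296.6] [7.342e-01 6.789e-01 0.000e+00 1.000e-04] F [ 0.5  0.4 -0. ] w 86.96279674289379 0.0
rib 680 [ 437.9 -248. ] [76.4 16.9] 79.9 z 62.9
foot 1113 [ 437.8 -248.3] [116.1  42.5] 80.0 z 18.9
```

View pics/w3.png

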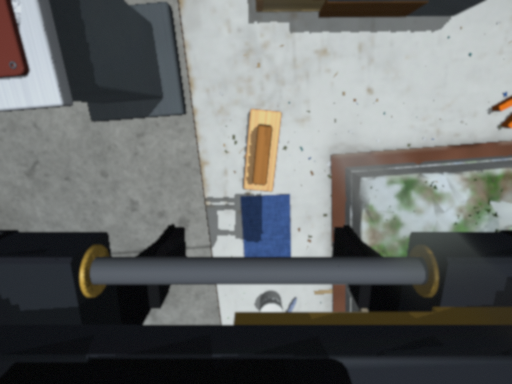

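The scraper is at (438,-248), long axis at 80°, with rib top at 63 as expected. I'll descend and grip it.

Emit:
apply_moves:
  travel:
    - [18,4,100]
    - [18,4,160]
    - [18,4,210]
    - [18,4,250]
    - [18,4,265]
    - [18,4,273]
    - [18,4,273]
    - [18,4,273]
  spin: [5,5,5,5,5,5,5,5]
  gripper: [0,0,0,0,0,0,0,0]
  newtons: 45

```text
clock: 9.38
tool_pos: [438.9, -248.6, 25.5]
tcp_rot: [0.762, 0.647, 0.001, 0.001]
wrist_force: [-0.2, 0.1, -0.5]
width: 86.9
finger_force: 0.0
```

```bash
python3 - <<'E'
from h import *
s=st();go(438,-248,23,80)
E
```

```text
9.375 [ 438.9 -248.6   25.5] [7.625e-01 6.470e-01 5.000e-04 1.500e-03] F [-0.2  0.1 -0.5] w 86.91131879440339 0.0
go (438, -248, 23, 80) -> travel [ 0.5 -1.   2.4] spin 0.6 yaw now 80.63
```

Emit:
apply_moves:
  travel:
    - [0,-1,2]
    - [0,-1,2]
    - [0,-1,2]
    - [0,-1,2]
    - [0,-1,2]
    - [0,-1,2]
    - [0,-1,2]
    - [0,-1,2]
    - [0,-1,2]
    - [0,-1,2]
  spin: [0.5,0.5,0.5,0.5,0.5,0.5,0.5,0.5,0.5,0.5]
  gripper: [1,1,1,1,1,1,1,1,1,1]
  newtons: 45

```text
clock: 10.62
tool_pos: [436.8, -247.7, 21.6]
tcp_rot: [0.765, 0.644, 0.0, 0.0]
wrist_force: [1.0, -1.1, -1.1]
width: 19.9
finger_force: 45.0
```

Gripped: the TCP sits 21.6 mm above the sole. I'll lift and carry it to the back of the left lane.

Emit:
apply_moves:
  travel:
    - [0,0,-40]
    - [0,0,-90]
    - [0,0,-140]
    - [40,20,-140]
    - [90,48,-140]
    - [140,75,-140]
    - [190,101,-140]
    - [240,128,-140]
    - [290,155,-140]
    - [325,174,-140]
    - [348,186,-140]
    - [348,186,-140]
  spin: [0,0,0,-1,-2,-3,-4,-5,-5.8,-5.8,-5.8,-5.8]
  gripper: [1,1,1,1,1,1,1,1,1,1,1,1]

```text
clock: 12.12
tool_pos: [679.1, 66.0, 160.2]
tcp_rot: [0.731, 0.683, -0.0, -0.001]
wrist_force: [0.3, -0.8, -3.2]
width: 19.5
finger_force: 45.0
```

```bash
python3 - <<'E'
from h import *
from fit import station
s=st()
for h in (100,92): go(679.6,64.1,h,86)
W=cloud(snap('wrist','w4.png'));
try: print(station(W))
except Exception as e: print(e)
c=snap('top','t4.png'); im=c['frame'][130:250,130:330,::-1]; cv2.imwrite('pics/c4.png',cv2.resize(im,None,fx=3,fy=3))
E
```

```text
12.125 [679.1  66.  160.2] [ 7.305e-01  6.829e-01 -3.000e-04 -1.200e-03] F [ 0.3 -0.8 -3.2] w 19.52778973766606 44.99943131580949
go (679.6, 64.1, 100, 86) -> travel [-1.9  0.7 60.2] spin 0.1 yaw now 86.14
go (679.6, 64.1, 92, 86) -> travel [-1.9  0.8 68.2] spin 0.1 yaw now 86.14
OpenCV(4.12.0) /io/opencv/modules/imgproc/src/linefit.cpp:50: error: (-215:Assertion failed) count > 0 in function 'fitLine2D_wods'
```

View pics/w4.png

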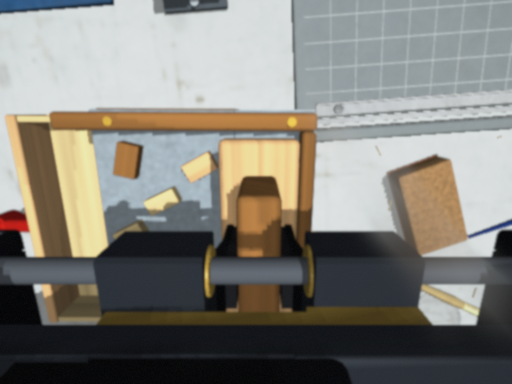

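The scraper hangs square over the back strip, behind the nearest chip at (199,166). I'll check its clearances in this cloud.

```bash
python3 - <<'E'
from h import *
W=cloud(snap('wrist'))
E=np.array([537.6,40.1]); t=np.radians(-4.05); A=np.array([[np.cos(t),-np.sin(t)],[np.sin(t),np.cos(t)]])
S=W.copy(); S[...,:2]=(W[...,:2]-E)@A
f=lambda u,v:S[v,u].round(1).tolist()
print('col260',[(v,f(260,v)) for v in range(112,160,4)])
print('row160',[(u,f(u,160)) for u in list(range(190,232,4))+list(range(284,330,4))])
print('row225',[(u,f(u,215)) for u in range(70,130,5)])
E
```

```text
col260 [(112, [140.6, 106.6, 90.9]), (116, [140.6, 103.6, 90.1]), (120, [nan, nan, nan]), (124, [140.6, 97.7, 89.1]), (128, [140.7, 93.7, 70.5]), (132, [140.7, 90.5, 70.7]), (136, [140.7, 87.2, 70.6]), (140, [140.5, 91.7, 155.7]), (144, [140.5, 89.6, 157.2]), (148, [140.5, 87.5, 157.6]), (152, [140.5, 85.3, 158.1]), (156, [140.5, 82.9, 156.8])]
row160 [(190, [83.9, 69.0, 83.5]), (194, [86.8, 68.8, 82.2]), (198, [90.3, 69.0, 83.2]), (202, [93.5, 68.9, 82.7]), (206, [96.8, 69.0, 83.4]), (210, [100.1, 69.0, 83.6]), (214, [103.2, 68.8, 82.3]), (218, [104.8, 66.9, 70.3]), (222, [119.1, 80.7, 157.0]), (226, [121.4, 80.7, 157.3]), (230, [123.8, 80.9, 158.4]), (284, [153.9, 80.8, 158.1]), (288, [156.2, 80.9, 158.2]), (292, [158.4, 80.9, 158.4]), (296, [160.8, 80.7, 156.9]), (300, [172.3, 69.9, 89.1]), (304, [175.1, 70.3, 91.5]), (308, [178.5, 70.1, 90.3]), (312, [181.6, 70.2, 90.5]), (316, [201.7, 56.2, 1.9]), (320, [206.3, 56.0, 0.7]), (324, [210.6, 56.0, 0.9]), (328, [215.0, 56.0, 0.5])]
row225 [(70, [-70.6, -4.1, 11.1]), (75, [-65.2, -4.2, 10.8]), (80, [-59.7, -4.2, 10.7]), (85, [-54.1, -4.2, 10.6]), (90, [-47.8, -3.7, 12.0]), (95, [-42.8, -4.1, 11.0]), (100, [-37.4, -4.2, 10.6]), (105, [1.3, 17.2, 71.0]), (110, [6.1, 17.5, 71.5]), (115, [10.9, 17.7, 72.1]), (120, [15.3, 17.6, 71.8]), (125, [19.4, 17.3, 71.0])]
```

Emit:
apply_moves:
  travel:
    - [0,1,20]
    - [0,1,40]
    - [0,1,55]
    - [0,1,62]
    - [0,1,65]
    - [0,1,67]
    - [0,1,67]
    - [0,1,67]
  spin: [0,0,0,0,0,0,0,0]
  gripper: [1,1,1,1,1,1,1,1]

```text
clock: 13.28
tool_pos: [680.7, 63.3, 95.0]
tcp_rot: [0.732, 0.682, 0.0, 0.0]
wrist_force: [0.8, 0.8, -2.8]
width: 19.8
finger_force: 45.0
```

Emit:
apply_moves:
  travel:
    - [2,0,2]
    - [2,0,3]
    - [2,0,3]
    - [2,0,3]
  spin: [0,0,0,0]
  gripper: [1,1,1,1]

```text
clock: 13.78
tool_pos: [680.6, 65.6, 91.7]
tcp_rot: [0.732, 0.682, 0.0, -0.0]
wrist_force: [-1.2, 1.5, -0.4]
width: 19.5
finger_force: 45.0
```

Emit:
apply_moves:
  travel:
    - [0,-6,0]
    - [0,-14,0]
    - [0,-22,0]
    - [0,-30,0]
    - [0,-38,0]
    - [0,-46,0]
    - [0,-54,0]
    - [0,-62,0]
    - [0,-69,0]
    - [0,-75,0]
    - [0,-80,0]
    - [0,-80,0]
  spin: [0,0,0,0,0,0,0,0,0,0,0,0]
  gripper: [1,1,1,1,1,1,1,1,1,1,1,1]

```text
clock: 15.28
tool_pos: [600.0, 71.0, 91.7]
tcp_rot: [0.732, 0.682, -0.0, -0.0]
wrist_force: [-2.9, -0.5, 4.3]
width: 19.9
finger_force: 45.0
```

Emit:
apply_moves:
  travel:
    - [0,-6,0]
    - [0,-12,0]
    - [0,-18,0]
    - [0,-24,0]
    - [0,-30,0]
    - [0,-36,0]
    - [0,-41,0]
    - [0,-46,0]
    - [0,-50,0]
    - [0,-50,0]
    - [0,-50,0]
  spin: [0,0,0,0,0,0,0,0,0,0,0]
  gripper: [1,1,1,1,1,1,1,1,1,1,1]

```text
clock: 16.65
tool_pos: [550.2, 74.5, 91.6]
tcp_rot: [0.732, 0.682, -0.001, -0.0]
wrist_force: [-1.1, -0.7, 6.6]
width: 19.9
finger_force: 45.0
```

```bash
cat >> h.py <<'E'
E0=np.array([537.6,40.1]); _t=np.radians(-4.05); A0=np.array([[np.cos(_t),-np.sin(_t)],[np.sin(_t),np.cos(_t)]])
def sta(p): return (np.asarray(p)[...,:2]-E0)@A0
def wor(x,y): return E0+A0@np.array([x,y])
def gos(x,y,z,s=None): w=wor(x,y); go(round(w[0],1),round(w[1],1),z,85.95,s)
E
python3 - <<'E'
from h import *
s=st(); print(sta(s['tool_pos']))
snap('wrist','w5.png')
E
```

```text
16.65 [550.2  74.5  91.6] [ 7.316e-01  6.817e-01 -5.000e-04 -4.000e-04] F [-1.1 -0.7  6.6] w 19.894912155424272 44.999704426154494
[10.17190928 35.24067224]
```

View pics/w5.png

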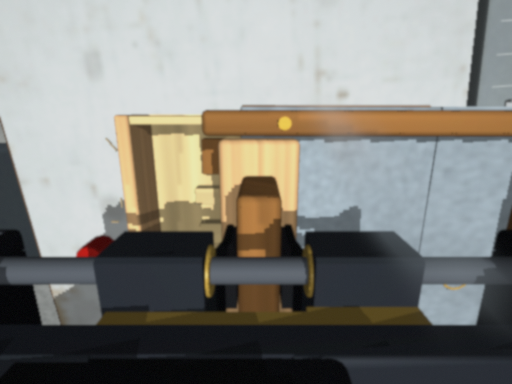

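The board behind the scraper is clear in this lane, and a brown chip shows at (210,158). I'll check the heights just in front of it.

```bash
python3 - <<'E'
from h import *
W=cloud(snap('wrist')); 
for v in (150,160,170,185,195,205,218,226): print(v,[(u,W[v,u,2].round(0),sta(W[v,u]).round(0).tolist()) for u in (190,198,203,208,213,217)])
gos(10,35,150); gos(135,-35,150)
E
```

```text
150 [(190, np.float64(12.0), [-45.0, 80.0]), (198, np.float64(11.0), [-39.0, 79.0]), (203, np.float64(23.0), [-32.0, 81.0]), (208, np.float64(22.0), [-29.0, 81.0]), (213, np.float64(23.0), [-25.0, 81.0]), (217, np.float64(24.0), [-22.0, 81.0])]
160 [(190, np.float64(11.0), [-46.0, 71.0]), (198, np.float64(13.0), [-39.0, 71.0]), (203, np.float64(23.0), [-33.0, 73.0]), (208, np.float64(23.0), [-29.0, 73.0]), (213, np.float64(23.0), [-25.0, 73.0]), (217, np.float64(24.0), [-22.0, 73.0])]
170 [(190, np.float64(10.0), [-47.0, 63.0]), (198, np.float64(12.0), [-40.0, 63.0]), (203, np.float64(21.0), [-34.0, 65.0]), (208, np.float64(24.0), [-29.0, 65.0]), (213, np.float64(22.0), [-26.0, 65.0]), (217, np.float64(23.0), [-22.0, 65.0])]
185 [(190, np.float64(12.0), [-47.0, 50.0]), (198, np.float64(11.0), [-40.0, 50.0]), (203, np.float64(11.0), [-36.0, 50.0]), (208, np.float64(10.0), [-32.0, 50.0]), (213, np.float64(12.0), [-28.0, 50.0]), (217, np.float64(11.0), [-24.0, 50.0])]
195 [(190, np.float64(11.0), [-48.0, 41.0]), (198, np.float64(24.0), [-38.0, 45.0]), (203, np.float64(23.0), [-34.0, 45.
[... 370 characters left out ...]
218 [(190, np.float64(11.0), [-49.0, 20.0]), (198, np.float64(11.0), [-42.0, 21.0]), (203, np.float64(12.0), [-38.0, 21.0]), (208, np.float64(12.0), [-33.0, 21.0]), (213, np.float64(11.0), [-29.0, 21.0]), (217, np.float64(10.0), [-26.0, 20.0])]
226 [(190, np.float64(11.0), [-50.0, 13.0]), (198, np.float64(9.0), [-43.0, 12.0]), (203, np.float64(24.0), [-35.0, 18.0]), (208, np.float64(22.0), [-32.0, 18.0]), (213, np.float64(23.0), [-27.0, 18.0]), (217, np.float64(22.0), [-24.0, 17.0])]
go (np.float64(550.0), np.float64(74.3), 150, 85.95) -> travel [ -0.3  -0.3 -58.3] spin 0.0 yaw now 85.96
go (np.float64(669.8), np.float64(-4.3), 150, 85.95) -> travel [-70.2 124.7 -58.5] spin 0.0 yaw now 85.96
```

The chips lie at z≈23 on the drawer floor. Now the right lane: lift over, then lower behind the remaining chip.

Emit:
apply_moves:
  travel:
    - [0,0,-20]
    - [0,0,-40]
    - [-15,28,-40]
    - [-34,60,-40]
    - [-52,93,-40]
    - [-70,125,-40]
    - [-70,125,-40]
    - [-70,125,-25]
    - [-70,125,-12]
    - [-70,125,-4]
    - [-70,125,0]
    - [-70,125,0]
  spin: [0,0,0,0,0,0,0,0,0,0,0,0]
  gripper: [1,1,1,1,1,1,1,1,1,1,1,1]

```text
clock: 18.25
tool_pos: [670.6, -4.0, 91.9]
tcp_rot: [0.732, 0.682, 0.0, 0.0]
wrist_force: [0.7, -0.2, -1.9]
width: 19.5
finger_force: 45.0
```

```bash
python3 - <<'E'
from h import *
s=st(); print(sta(s['tool_pos'])); gos(135,-34,91.6)
E
```

```text
18.25 [670.6  -4.   91.9] [7.315e-01 6.818e-01 1.000e-04 1.000e-04] F [ 0.7 -0.2 -1.9] w 19.457739255774296 44.999252054840326
[135.74463733 -34.57854649]
go (np.float64(669.9), np.float64(-3.3), 91.6, 85.95) -> travel [ 0.6 -0.7  0.3] spin 0.0 yaw now 85.97
```

Emit:
apply_moves:
  travel:
    - [2,0,0.5]
    - [2,-8,0.5]
    - [2,-18,0.5]
    - [2,-28,0.5]
    - [2,-38,0.5]
    - [2,-48,0.5]
    - [2,-58,0.5]
    - [2,-68,0.5]
    - [2,-76,0.5]
    - [2,-82,0.5]
    - [2,-88,0.5]
    - [2,-94,0.5]
  spin: [0,0,0,0,0,0,0,0,0,0,0,0]
  gripper: [1,1,1,1,1,1,1,1,1,1,1,1]

```text
clock: 19.75
tool_pos: [577.4, 4.4, 91.7]
tcp_rot: [0.732, 0.682, 0.001, 0.001]
wrist_force: [11.3, -0.8, 7.2]
width: 19.7
finger_force: 45.0
```

Emit:
apply_moves:
  travel:
    - [0,-6,0]
    - [0,-12,0]
    - [0,-18,0]
    - [0,-24,0]
    - [0,-29,0]
    - [0,-32,0]
    - [0,-32,0]
    - [0,-32,0]
    - [0,-32,-30]
    - [0,-32,-60]
    - [0,-32,-60]
  spin: [0,0,0,0,0,0,0,0,0,0,0]
  gripper: [1,1,1,1,1,1,1,1,1,1,1]

```text
clock: 21.12
tool_pos: [544.5, 6.8, 151.7]
tcp_rot: [0.732, 0.682, -0.0, 0.0]
wrist_force: [-0.1, -0.2, -2.9]
width: 19.5
finger_force: 45.0
```

```bash
python3 - <<'E'
from h import *
s=st(); print(sta(s['tool_pos'])); M=wor(0,0)
c=snap('scene','s6.png'); W=cloud(c); S=sta(W); Z=W[...,2]
m=(S[...,0]>3)&(S[...,0]<170)&(abs(S[...,1])<94)&(Z>76)&(Z<88); print('above board',m.sum(), S[m].mean(0) if m.any() else '')
cv2.imwrite('pics/c6.png',cv2.resize(c['frame'][140:260,130:300,::-1],None,fx=4,fy=4,interpolation=cv2.INTER_CUBIC))
E
```

```text
21.125 [544.5   6.8 151.7] [ 7.316e-01  6.817e-01 -1.000e-04  1.000e-04] F [-0.1 -0.2 -2.9] w 19.5383218908695 44.99925549142063
[  9.24652576 -32.72688932]
above board 57 [167.08201974  -0.90425692]
```

View pics/c6.png

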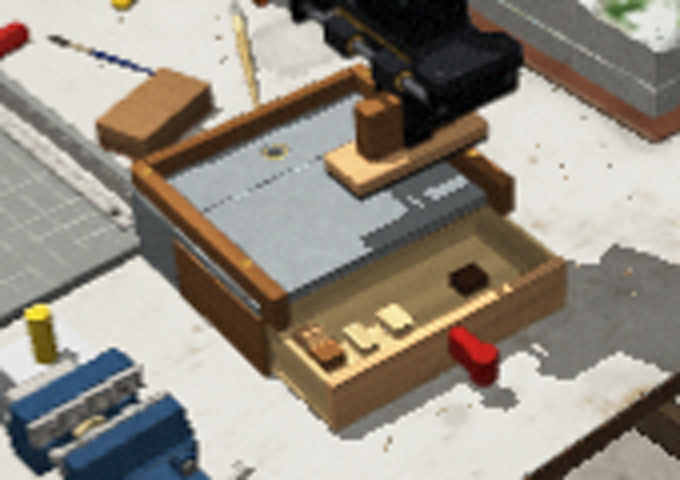

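The drawer holds the chips and no chip is visible on the board. Before returning the scraper I'll check the landscape frame's height near the mat.

```bash
python3 - <<'E'
from h import *
W=np.load('top0.npy')
m=(W[...,1]<-280)&(W[...,1]>-480)&(W[...,2]>25)&(W[...,0]>475)&(W[...,0]<600); P=W[m]
print(P.min(0),np.percentile(P[:,0],[1,5,20]), [ (x,P[(P[:,0]>x)&(P[:,0]<x+15)][:,2].max() if ((P[:,0]>x)&(P[:,0]<x+15)).any() else None) for x in range(475,600,15)])
go(434,-391,60,89)
E
```

```text
[ 559.36660002 -479.84852362   25.08074902] [560.80584116 561.61703563 564.30711679] [(475, None), (490, None), (505, None), (520, None), (535, None), (550, np.float64(83.52916861429503)), (565, np.float64(90.35190045272748)), (580, np.float64(92.0977702064497)), (595, np.float64(94.5559129707483))]
go (434, -391, 60, 89) -> travel [-404.3  -81.2   90.5] spin -3.1 yaw now 85.94
```

Clear: the frame starts at x=559 and the gripper body reaches 529. I'll carry it to the mat.

Emit:
apply_moves:
  travel:
    - [-35,-7,0]
    - [-80,-16,0]
    - [-130,-26,0]
    - [-180,-36,0]
    - [-230,-46,0]
    - [-280,-56,0]
    - [-330,-66,0]
    - [-375,-75,0]
    - [-404,-81,0]
    - [-404,-81,40]
    - [-404,-81,80]
    - [-404,-81,100]
  spin: [0,0,0,-1,-2,-3,-3,-3,-3,-3,-3,-3]
  gripper: [1,1,1,1,1,1,1,1,1,1,1,1]

```text
clock: 22.68
tool_pos: [432.6, -388.2, 46.0]
tcp_rot: [0.714, 0.701, -0.0, -0.004]
wrist_force: [0.1, -0.2, -2.6]
width: 19.5
finger_force: 45.0
```

```bash
python3 - <<'E'
from h import *
st(); go(434,-391,24,89)
c=snap('top'); W=cloud(c); im=c['frame'][:,:,::-1]; hsv=cv2.cvtColor(np.ascontiguousarray(im),cv2.COLOR_BGR2HSV)
S=sta(W);Z=W[...,2]; m=(S[...,0]>4)&(S[...,0]<168)&(abs(S[...,1])<92)&(Z>77); print('on board',m.sum())
cv2.imwrite('pics/c7.png',cv2.resize(im[135:235,180:270],None,fx=6,fy=6,interpolation=cv2.INTER_CUBIC))
E
```

```text
22.675 [ 432.6 -388.2   46. ] [ 7.136e-01  7.005e-01 -4.000e-04 -4.000e-03] F [ 0.1 -0.2 -2.6] w 19.483756454840552 44.99932872131467
go (434, -391, 24, 89) -> travel [-2.9  1.6 22. ] spin -0.1 yaw now 88.94
on board 88
```

View pics/c7.png

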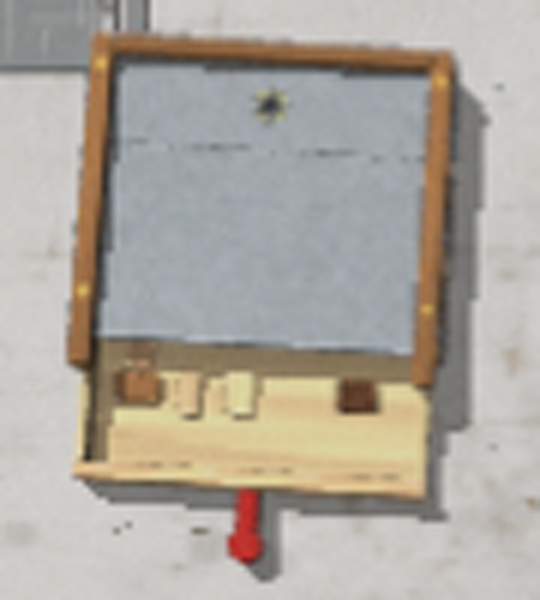

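The board is clear, with all five chips in the drawer (the fifth is behind the brown one at (140,352)). I'll set the scraper down.

Emit:
apply_moves:
  travel:
    - [-3,1,10]
    - [-3,1,18]
    - [-3,1,21]
    - [-3,1,22.5]
    - [-3,1,22.5]
    - [-3,1,22.5]
  spin: [0,0,0,0,0,0]
  gripper: [1,1,1,1,1,1]

```text
clock: 23.48
tool_pos: [436.9, -393.7, 28.9]
tcp_rot: [0.714, 0.701, 0.0, 0.0]
wrist_force: [0.1, -1.0, -3.0]
width: 19.7
finger_force: 45.0
```

Emit:
apply_moves:
  travel:
    - [1,-2,3]
    - [1,-2,5]
    - [1,-2,5]
    - [1,-2,5]
  spin: [0,0,0,0]
  gripper: [1,1,1,1]

```text
clock: 23.98
tool_pos: [434.5, -392.5, 23.6]
tcp_rot: [0.714, 0.701, -0.0, -0.0]
wrist_force: [-3.0, 1.1, 2.6]
width: 19.6
finger_force: 45.0
```

Contact (force +2.6). I'll release and rise.

Emit:
apply_moves:
  travel:
    - [0,0,0]
    - [0,0,0]
    - [0,0,0]
    - [0,0,-10]
    - [0,0,-60]
    - [0,0,-120]
    - [0,0,-180]
    - [0,0,-240]
    - [0,0,-280]
    - [0,0,-280]
  spin: [0,0,0,0,0,0,0,0,0,0]
  gripper: [0,0,0,0,0,0,0,0,0,0]

```text
clock: 25.22
tool_pos: [435.9, -393.3, 308.2]
tcp_rot: [0.714, 0.701, 0.0, 0.004]
wrist_force: [0.1, -0.5, -0.1]
width: 86.8
finger_force: 0.0
```

```bash
python3 - <<'E'
from scr import *
s=st(); c=snap('wrist'); W=cloud(c); scraper(W,434,-393)
hsv=cv2.cvtColor(c['frame'],cv2.COLOR_RGB2HSV); m=(hsv[...,0]>100)&(hsv[...,0]<130)&(hsv[...,1]>100)&(abs(W[...,2])<12)&(abs(W[...,0]-434)<70)&(abs(W[...,1]+393)<110)
P=W[m][:,:2].astype(np.float32); print(len(P),cv2.minAreaRect(P),P.min(0),P.max(0))
E
```

```text
25.225 [ 435.9 -393.3  308.2] [7.135e-01 7.006e-01 4.000e-04 3.600e-03] F [ 0.1 -0.5 -0.1] w 86.84588903073586 0.0
rib 648 [ 434.9 -392. ] [75.7 15.6] 88.6 z 64.9
foot 1150 [ 434.1 -416. ] [162.2  42.5] 89.0 z 20.8
1788 ((435.2574462890625, -393.3368225097656), (145.97116088867188, 76.04358673095703), 88.02110290527344) [ 395.9742 -466.4513] [ 474.85986 -320.27872]
```

The scraper stands centred on the mat at (435,-392). Now to the pin stand for a wrist look.

Emit:
apply_moves:
  travel:
    - [674,122,0]
    - [674,122,0]
    - [674,122,0]
    - [674,122,0]
    - [674,122,0]
    - [674,122,0]
    - [674,122,0]
    - [674,122,0]
    - [674,122,0]
    - [674,122,0]
    - [674,122,0]
    - [674,122,0]
  spin: [93,93,93,93,93,93,93,93,93,93,93,93]
  gripper: [0,0,0,0,0,0,0,0,0,0,0,0]

```text
clock: 26.78
tool_pos: [568.5, 281.1, 302.1]
tcp_rot: [0.999, -0.035, -0.001, 0.0]
wrist_force: [1.1, -0.7, 0.4]
width: 86.9
finger_force: 0.0
```

```bash
cat > pin.py <<'E'
from h import *
s=st(); c=snap('wrist'); W=cloud(c); Z=W[...,2]
hsv=cv2.cvtColor(c['frame'],cv2.COLOR_RGB2HSV); near=np.hypot(W[...,0]-628,W[...,1]-279)<60
m=(hsv[...,0]>18)&(hsv[...,0]<35)&(hsv[...,1]>130)&near&(Z>84)&(Z<94)
v,u=np.nonzero(m); P=W[m]; print('pin top',len(P),P.mean(0),cv2.minEnclosingCircle(P[:,:2].astype(np.float32)),u.mean(),v.mean())
m=cv2.erode((near&(Z>38)&(Z<50)).astype(np.uint8),np.ones((3,3)))>0
P=W[m]; print('stand',len(P),cv2.minAreaRect(P[:,:2].astype(np.float32)),np.median(P[:,2]))
E
python3 pin.py
```

```text
26.775 [568.5 281.1 302.1] [ 9.994e-01 -3.500e-02 -9.000e-04  3.000e-04] F [ 1.1 -0.7  0.4] w 86.86425637579032 0.0
pin top 82 [631.36461137 282.84575793  88.73895778] ((631.3121337890625, 283.250244140625), 6.798403739929199) 253.90243902439025 121.4390243902439
stand 1470 ((630.5858154296875, 279.6267395019531), (57.079559326171875, 57.01567459106445), 0.7223778963088989) 44.83786624691609
```

Emit:
apply_moves:
  travel:
    - [62,-4.6,60]
    - [62,-4.6,120]
    - [62,-4.6,160]
    - [62,-4.6,190]
    - [62,-4.6,190]
    - [62,-4.6,190]
  spin: [0,0,0,0,0,0]
  gripper: [0,0,0,0,0,0]
  newtons: 40

```text
clock: 27.58
tool_pos: [631.5, 279.7, 114.8]
tcp_rot: [0.999, -0.035, 0.0, -0.0]
wrist_force: [0.1, -0.1, 1.3]
width: 86.9
finger_force: 0.0
```

```bash
python3 - <<'E'
from h import *
s=st(); go(631,281.3,51,-4)
c=snap('wrist','w8.png')
E
```

```text
27.575 [631.5 279.7 114.8] [ 9.994e-01 -3.530e-02  4.000e-04 -4.000e-04] F [ 0.1 -0.1  1.3] w 86.9417143707732 0.0
go (631, 281.3, 51, -4) -> travel [-0.7 -1.6 63.8] spin -0.0 yaw now -4.04
```

View pics/w8.png

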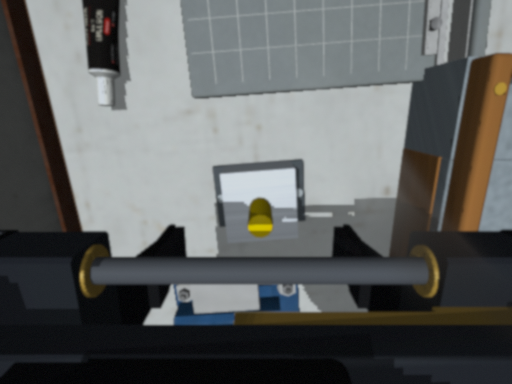

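The pin head at (260,218) is centred between the fingers. I'll descend and close.

Emit:
apply_moves:
  travel:
    - [-0.5,-1.5,30]
    - [-0.5,-1.5,50]
    - [-0.5,-1.5,60]
    - [-0.5,-1.5,63]
    - [-0.5,-1.5,63]
    - [-0.5,-1.5,63]
  spin: [0,0,0,0,0,0]
  gripper: [0,0,0,0,0,0]

```text
clock: 28.38
tool_pos: [631.2, 281.1, 51.4]
tcp_rot: [0.999, -0.035, 0.0, -0.0]
wrist_force: [0.8, -0.2, 0.1]
width: 87.1
finger_force: 0.0
```

Emit:
apply_moves:
  travel:
    - [0,0,0]
    - [0,0,0]
    - [0,0,0]
    - [0,0,0]
    - [0,0,0]
    - [0,0,0]
    - [0,0,0]
    - [0,0,0]
    - [0,0,0]
    - [0,0,0]
  spin: [0,0,0,0,0,0,0,0,0,0]
  gripper: [1,1,1,1,1,1,1,1,1,1]
  newtons: 40

```text
clock: 29.62
tool_pos: [630.9, 280.2, 50.6]
tcp_rot: [0.999, -0.036, -0.0, 0.0]
wrist_force: [-1.7, -3.9, 2.4]
width: 17.1
finger_force: 40.0
```

Emit:
apply_moves:
  travel:
    - [0,0,-30]
    - [0,0,-60]
    - [0,0,-105]
    - [0,30,-150]
    - [0,80,-190]
    - [0,130,-200]
    - [0,180,-200]
    - [0,220,-200]
    - [0,246,-200]
    - [0,246,-200]
    - [0,246,-200]
  spin: [0,0,0,0,0,0,0,0,0,0,0]
  gripper: [1,1,1,1,1,1,1,1,1,1,1]

```text
clock: 31.0
tool_pos: [613.4, 36.8, 250.6]
tcp_rot: [0.999, -0.035, 0.0, -0.001]
wrist_force: [1.0, 0.7, -0.8]
width: 17.0
finger_force: 40.0
```

```bash
python3 - <<'E'
from h import *
s=st(); c=snap('wrist'); W=cloud(c); np.save('w9.npy',W); S=sta(W); Z=W[...,2]
sv,su=np.nonzero(np.hypot(S[...,0]-148,S[...,1])<25); print('win',su.min(),su.max(),sv.min(),sv.max())
m=(np.hypot(S[...,0]-148,S[...,1])<14)&(Z<64); print('deep',m.sum(), W[m].mean(0) if m.any() else '')
u0,v0=su.mean(),sv.mean(); x=int(u0)-60;y=max(0,int(v0)-60)
cr=c['frame'][y:y+120,x:x+120]; cv2.imwrite('pics/w9.png',cv2.resize(cr[:,:,::-1],None,fx=5,fy=5,interpolation=cv2.INTER_CUBIC)); print(x,y)
g=cv2.cvtColor(c['frame'],cv2.COLOR_RGB2GRAY); k=(np.hypot(S[...,0]-148,S[...,1])<14); d=k&(g<70)
vv,uu=np.nonzero(d); print('dark',d.sum(),uu.mean(),vv.mean(),S[k&(abs(Z-70)<4)].mean(0))
go(685.2,29.65,130,-4)
E
```

```text
31.0 [613.4  36.8 250.6] [ 9.994e-01 -3.470e-02  1.000e-04 -5.000e-04] F [ 1.   0.7 -0.8] w 16.950349207510904 40.0345797627233
win 239 283 89 136
deep 91 [683.99172829  29.35162637  37.65684748]
201 53
dark 0 nan nan [1.48553159e+02 1.20792114e-01]
go (685.2, 29.65, 130, -4) -> travel [ 72.1   2.8 120.6] spin 0.1 yaw now -3.93<stdin>:8: RuntimeWarning: Mean of empty slice.
  ret = ret.dtype.type(ret / rcount)
```

View pics/w9.png

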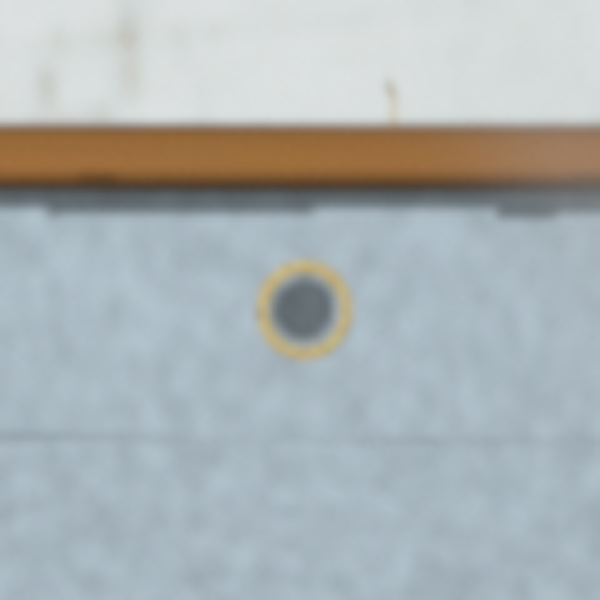

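The socket ring is centred at crop (304,309), which is pixel (261.8,114.8). I'll convert that to world and check the held pin.

```bash
python3 - <<'E'
from h import *
W=np.load('w9.npy')
# ring edges around centre (board points 11 px left/right/up/down)
u,v=262,115
P=np.array([W[v,u-11],W[v,u+11],W[v-11,u],W[v+11,u]]); print(P.round(1), P[:2].mean(0).round(1),P[2:].mean(0).round(1))
c=snap('wrist'); hsv=cv2.cvtColor(c['frame'],cv2.COLOR_RGB2HSV)
m=(hsv[...,0]>18)&(hsv[...,0]<35)&(hsv[...,1]>130)
W2=cloud(c); k=m&(np.hypot(W2[...,0]-613,W2[...,1]-37)<40); vv,uu=np.nonzero(k)
print('yellow held',k.sum(), W2[k].min(0).round(1) if k.any() else '',W2[k].max(0).round(1) if k.any() else '')
st()
E
```

```text
[[684.9  41.   70.5]
 [683.2  16.7  72. ]
 [695.7  28.   71.3]
 [672.2  29.6  71.1]] [684.1  28.8  71.2] [684.   28.8  71.2]
yellow held 4995 [605.6   3.7 246. ] [651.4  67.2 353.1]
31.1 [613.4  37.2 250.6] [ 9.994e-01 -3.420e-02  1.000e-04 -4.000e-04] F [-0.6 -0.2 -0.6] w 16.926178599498602 40.0344641553238
```

Emit:
apply_moves:
  travel:
    - [30,1.5,30]
    - [60,2.5,70]
    - [71.5,3,100]
    - [71.5,3,120]
    - [71.5,3,120]
    - [71.5,3,120]
    - [71.5,3,120]
  spin: [0,0,0,0,0,0,0]
  gripper: [1,1,1,1,1,1,1]

```text
clock: 31.98
tool_pos: [685.1, 27.6, 132.5]
tcp_rot: [0.999, -0.035, 0.001, -0.0]
wrist_force: [-0.1, -0.1, -0.7]
width: 16.8
finger_force: 40.0
```

```bash
python3 - <<'E'
from h import *
s=st(); go(684.6,29.2,112,-4)
c=snap('scene'); W=cloud(c); hsv=cv2.cvtColor(c['frame'],cv2.COLOR_RGB2HSV)
k=(np.hypot(W[...,0]-684,W[...,1]-29)<30)&(W[...,2]>78)
vv,uu=np.nonzero(k); print(uu.min(),uu.max(),vv.min(),vv.max())
u,v=int(uu.mean()),int(vv.max())
cv2.imwrite('pics/s9.png',cv2.resize(c['frame'][v-50:v+30,u-50:u+50,::-1],None,fx=6,fy=6,interpolation=cv2.INTER_CUBIC))
E
```

```text
31.975 [685.1  27.6 132.5] [ 0.9994 -0.0353  0.0013 -0.    ] F [-0.1 -0.1 -0.7] w 16.826546176193062 40.0344322307501
go (684.6, 29.2, 112, -4) -> travel [-0.7 -1.6 20.5] spin -0.0 yaw now -4.05
174 204 24 173
```

View pics/s9.png

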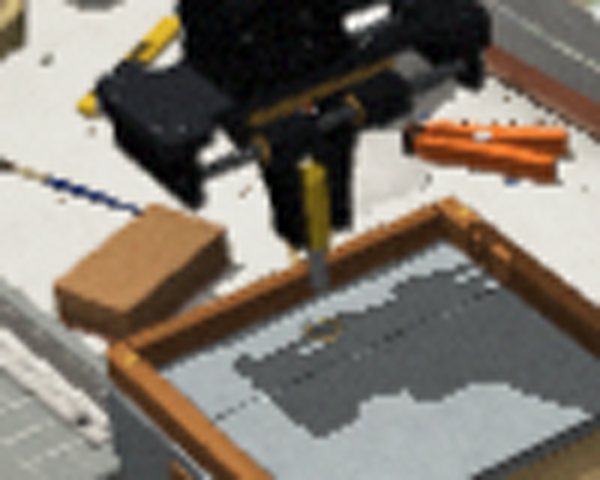

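The pin is upright in the fingers above the socket ring. I'll lower it to just above the mouth.

Emit:
apply_moves:
  travel:
    - [-0.7,-1.6,10]
    - [-0.7,-1.6,19]
    - [-0.7,-1.6,22]
    - [-0.7,-1.6,22]
    - [-0.7,-1.6,22]
  spin: [0,0,0,0,0]
  gripper: [1,1,1,1,1]

```text
clock: 32.65
tool_pos: [684.1, 29.0, 108.8]
tcp_rot: [0.999, -0.035, 0.0, -0.0]
wrist_force: [0.6, 0.3, -0.3]
width: 17.0
finger_force: 40.0
```

Emit:
apply_moves:
  travel:
    - [0.4,0,3]
    - [0.4,0,6]
    - [0.4,0,9]
    - [0.4,0,12]
    - [0.4,0,12]
  spin: [0,0,0,0,0]
  gripper: [1,1,1,1,1]

```text
clock: 33.28
tool_pos: [684.1, 29.0, 96.2]
tcp_rot: [0.999, -0.035, -0.0, -0.0]
wrist_force: [-0.9, 0.1, -0.4]
width: 17.0
finger_force: 40.0
```

It's 10 mm in with no contact force. Continuing down.

Emit:
apply_moves:
  travel:
    - [0,0,5]
    - [0,0,10]
    - [0,0,14]
    - [0,0,17]
    - [0,0,19]
    - [0,0,20]
    - [0,0,20]
  spin: [0,0,0,0,0,0,0]
  gripper: [1,1,1,1,1,1,1]

```text
clock: 34.15
tool_pos: [684.4, 29.0, 76.7]
tcp_rot: [0.999, -0.035, 0.0, -0.0]
wrist_force: [1.1, -0.8, -1.4]
width: 16.9
finger_force: 40.1
```

Emit:
apply_moves:
  travel:
    - [0,0,1]
    - [0,0,2]
    - [0,0,2]
  spin: [0,0,0]
  gripper: [1,1,1]

```text
clock: 34.52
tool_pos: [684.6, 29.0, 76.5]
tcp_rot: [0.999, -0.035, 0.001, 0.0]
wrist_force: [-5.2, -0.6, 12.2]
width: 17.3
finger_force: 40.1
```

Seated at the predicted height (76.5, 12 N). I'll release, rise and verify.

Emit:
apply_moves:
  travel:
    - [0,0,-2]
    - [0,0,-2]
    - [0,0,-2]
    - [0,0,-2]
    - [0,0,-30]
    - [0,0,-70]
    - [0,0,-110]
    - [-30,0,-150]
    - [-70,0,-190]
    - [-70,0,-190]
  spin: [0,0,0,0,0,0,0,0,0,0]
  gripper: [1,0,0,0,0,0,0,0,0,0]

```text
clock: 35.78
tool_pos: [614.4, 35.1, 269.1]
tcp_rot: [0.999, -0.035, 0.003, 0.0]
wrist_force: [0.1, -0.9, -0.7]
width: 86.3
finger_force: 0.0
```

```bash
python3 - <<'E'
from h import *
s=st(); c=snap('wrist','w10.png'); W=cloud(c)
hsv=cv2.cvtColor(c['frame'],cv2.COLOR_RGB2HSV)
k=(hsv[...,0]>18)&(hsv[...,0]<35)&(hsv[...,1]>130)&(np.hypot(W[...,0]-684,W[...,1]-29)<25)&(W[...,2]>105)
print('pin top',k.sum(),W[k].mean(0),np.percentile(W[k][:,2],[5,50,95]))
# handle pos now
S=sta(W); 
go(*wor(-108,0).round(1),180,-4)
E
```

```text
35.775 [614.4  35.1 269.1] [ 9.994e-01 -3.480e-02  3.200e-03  1.000e-04] F [ 0.1 -0.9 -0.7] w 86.32810017296356 0.0
pin top 208 [684.82026281  29.08135399 114.66110034] [113.40242793 114.65431037 115.80099694]
go (np.float64(429.9), np.float64(47.7), 180, -4) -> travel [-185.6   -0.5   86. ] spin -0.0 yaw now -4.03
```

The pin is home: its top is at 114.6, 44 mm above the board. Now to the handle to shut the drawer.

Emit:
apply_moves:
  travel:
    - [-50,0,0]
    - [-110,0,20]
    - [-160,0,50]
    - [-178,0.7,100]
    - [-178,0.7,150]
    - [-178,0.7,200]
    - [-178,0.7,200]
    - [-178,0.7,200]
  spin: [0,0,0,0,0,0,0,0]
  gripper: [0,0,0,0,0,0,0,0]
  newtons: 30

```text
clock: 36.83
tool_pos: [437.7, 46.1, 65.6]
tcp_rot: [0.999, -0.035, 0.0, -0.0]
wrist_force: [0.7, -0.2, 0.0]
width: 86.7
finger_force: 0.0
```

```bash
python3 - <<'E'
from h import *
s=st(); go(437,46.9,23,-4.2)
E
```

```text
36.825 [437.7  46.1  65.6] [ 9.994e-01 -3.530e-02  1.000e-04 -4.000e-04] F [ 0.7 -0.2  0. ] w 86.66032904091482 0.0
go (437, 46.9, 23, -4.2) -> travel [-0.8 -0.7 42.6] spin 0.2 yaw now -4.04
```

Emit:
apply_moves:
  travel:
    - [-1,-1,20]
    - [-1,-1,35]
    - [-1,-1,42]
    - [-1,-1,42]
    - [-1,-1,42]
    - [-1,-1,42]
    - [-1,-1,42]
    - [-1,-1,42]
    - [-1,-1,42]
    - [-1,-1,42]
    - [-1,-1,42]
    - [-1,-1,42]
  spin: [0,0,0,0,0,0,0,0,0,0,0,0]
  gripper: [0,0,0,0,1,1,1,1,1,1,1,1]

```text
clock: 38.33
tool_pos: [436.0, 46.9, 22.5]
tcp_rot: [0.999, -0.035, -0.0, -0.0]
wrist_force: [0.4, -0.3, 0.8]
width: 15.0
finger_force: 0.0
```

Emit:
apply_moves:
  travel:
    - [4,0,0]
    - [12,0,0]
    - [22,0,0]
    - [32,0,0]
    - [42,0,0]
    - [52,0,0]
    - [62,0,0]
    - [72,0,0]
    - [78,0,0]
    - [81,0,0]
    - [81,0,0]
  spin: [0,0,0,0,0,0,0,0,0,0,0]
  gripper: [1,1,1,1,1,1,1,1,1,1,1]

```text
clock: 39.7
tool_pos: [517.3, 41.0, 22.6]
tcp_rot: [0.999, -0.035, 0.0, -0.0]
wrist_force: [0.4, -2.9, 0.4]
width: 13.8
finger_force: 30.0
```

Emit:
apply_moves:
  travel:
    - [2,0,0]
    - [4,0,0]
    - [5,0,0]
    - [5,0,0]
  spin: [0,0,0,0]
  gripper: [1,1,1,1]

```text
clock: 40.2
tool_pos: [520.8, 40.7, 22.5]
tcp_rot: [0.999, -0.035, -0.001, 0.0]
wrist_force: [-6.9, -4.0, 8.7]
width: 13.6
finger_force: 30.0
```

Emit:
apply_moves:
  travel:
    - [2,0,0]
    - [2,0,0]
    - [2,0,0]
  spin: [0,0,0]
  gripper: [1,1,1]

```text
clock: 40.58
tool_pos: [520.8, 40.7, 22.5]
tcp_rot: [0.999, -0.035, -0.003, 0.001]
wrist_force: [-16.1, -4.0, 18.7]
width: 13.9
finger_force: 30.0
```

Emit:
apply_moves:
  travel:
    - [-2,0,0]
    - [-2,0,0]
    - [-2,0,0]
    - [-2,0,0]
    - [-2,0,-40]
    - [-10,0,-100]
    - [-40,0,-160]
    - [-70,0,-220]
    - [-70,0,-300]
    - [-70,0,-300]
    - [-70,0,-300]
  spin: [0,0,0,0,0,0,0,0,0,0,0]
  gripper: [1,0,0,0,0,0,0,0,0,0,0]

```text
clock: 41.95
tool_pos: [454.9, 46.0, 324.6]
tcp_rot: [0.999, -0.035, 0.002, 0.0]
wrist_force: [-0.4, -0.2, -1.1]
width: 86.7
finger_force: 0.0
```

```bash
python3 - <<'E'
from scr import *
s=st(); c=snap('wrist'); W=cloud(c); S=sta(W); Z=W[...,2]
m=(abs(S[...,1])<5)&(Z>40)&(Z<55)&(S[...,0]<0)&(S[...,0]>-90); print('handle outermost',S[m][:,0].min(), 'w1 ref', sta([488.4,44])[0])
for col in (225,300): print([(r,S[r,col].round(1).tolist(),Z[r,col].round(0)) for r in range(116,136,3)])
m=(S[...,0]>4)&(S[...,0]<130)&(abs(S[...,1])<92)&(Z>77); print('on board',m.sum())
t=snap('top'); Wt=cloud(t); scraper(Wt,434,-393,80)
sc=snap('scene'); P=sc['frame'][120:300,120:400,::-1]; Q=t['frame'][130:250,130:390,::-1]
cv2.imwrite('pics/fin.png',np.vstack([cv2.resize(P,(560,360)),cv2.resize(Q,(560,240))])[:600])
E
```

```text
41.95 [454.9  46.  324.6] [ 0.9994 -0.0352  0.0021  0.    ] F [-0.4 -0.2 -1.1] w 86.67971851703751 0.0
handle outermost -45.77551315417872 w1 ref -49.35258282881208
[(116, [-13.7, 54.0], np.float64(-0.0)), (119, [-18.3, 54.0], np.float64(0.0)), (122, [-22.8, 54.0], np.float64(2.0)), (125, [-27.5, 54.2], np.float64(2.0)), (128, [-32.2, 54.5], np.float64(0.0)), (131, [-36.9, 54.5], np.float64(1.0)), (134, [-41.6, 54.8], np.float64(0.0))]
[(116, [-13.6, -64.8], np.float64(1.0)), (119, [-18.2, -65.0], np.float64(1.0)), (122, [-22.9, -65.4], np.float64(-1.0)), (125, [-27.5, -65.3], np.float64(1.0)), (128, [-32.1, -65.4], np.float64(1.0)), (131, [-36.8, -65.7], np.float64(0.0)), (134, [-41.5, -65.7], np.float64(1.0))]
on board 0
rib 58 [ 430.8 -389.6] [70.  11.6] 88.8 z 63.8
foot 70 [ 431.2 -389.2] [109.8  37.8] 88.8 z 19.5
```

View pics/fin.png

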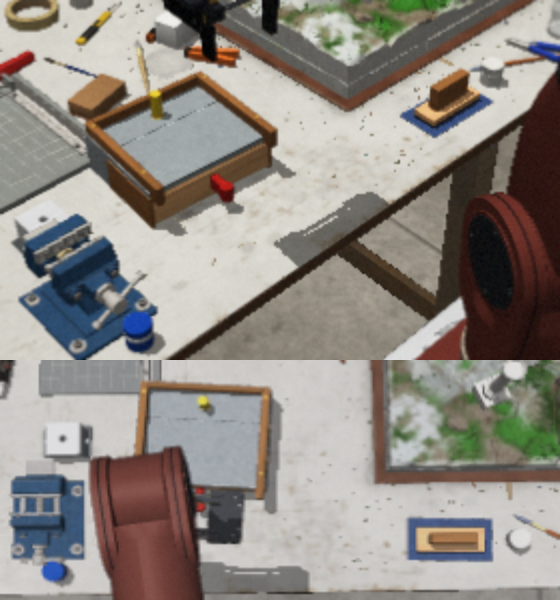

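The final view shows the drawer shut (handle end 45.8 mm out against 45.5 nominal), the board clear, the pin home, the scraper on its mat and the pots in place. I'm handing it in.

```bash
python3 -c "
from station import ctrl
print(ctrl.sign_off())"
```

```text
the job is handed in; nothing more can be done
None
```

The job is handed in at about 42 s: all five chips went into the drawer by scraper and it is shut, the pin is fully home in the socket, the scraper stands on its mat, and the pots were not touched; sign-off returned no verdict.

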